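Lock the tall sieve stage onto its receiver

TASK

Take the taller of the two steel sieve stages and set it upright on the aluminium receiver, with its two ears going down through the open gaps between the receiver's hooks. Then give it a quarter turn, either way round, so that both ears lie squarely under the hooks and it rests flat, locked and roughly centred; let go of it. Leave the shorter stage where it stands.

Things in the scene. Friction and masses are not known exactly. Their poses are not given: they have to be found in the camera images.
- tall_stage_center (a point): Taller sieve stage, loose, upright on the bench: round steel tube, 54 mm outside, wall 3, height 100 mm, 0.3 kg; grip it across the diameter in any direction. Point: on its axis, half-way up (50 mm above the underside). Two flat ears, 22 mm wide, 6 thick, flush with the underside, stick out along its own +x and -x to 47 mm from the axis. z is up.
- short_stage_center (a point): Shorter sieve stage, a bystander: same tube, ears and material but 60 mm high, 0.18 kg. Point: on its axis, half-way up (30 mm above the underside).
- receiver_seat (a point): Receiver fixed to the bench: aluminium drum, diameter 136 mm, height 30 mm. Point: centre of its flat top, on which the stage's underside rests; z up. Two hooks stand on it along its own +y and -y; the gaps along +x and -x are open. Ears go down along its x and are locked when turned to lie along its y. No click or stop: only friction resists the turn.
- receiver_hook (a point): Middle of the inner edge of the lip of the receiver's +y hook (the -y hook mirrors it), 36 mm from the receiver's axis, 15 mm above the drum's top. Each lip is 48 mm wide and 6 mm thick with 12 mm free height beneath, and is carried by a wall 54 to 62 mm from the axis. The tube passes between the lips with 9 mm to spare on each side.

How it is judged:
By the outcome, as a careful person would: the job done as asked, in the order asked, and still so for the second after the job is handed in, with the robot touching nothing.
It also fails if it takes over 45 s, if anything falls off the work surface, if the arm or the gripper's body presses on something with over 40 N, if the wrist force passes 120 N, or if a joint passes its speed limit or range.

ROBOT

A 7-joint arm with a two-finger parallel gripper is mounted at the origin on the work surface. World frame = base frame: x ahead of the robot, y to its left, z up, the work surface at z = 0. Lengths are in mm, angles in rad, forces in N, time in s.
With the tool pointing down it reaches from about 350 to 900 mm from the base axis. Payload 19.9 kg.
Tool frame: the origin (TCP) lies midway between the tips of the shut fingers; the grasp point (between the pads) lies 19 mm behind it; z points along the fingers, y is the direction in which the jaws open and shut (so a half turn about z gives the same grasp; the last joint's range is limited). The gripper opens to 94 mm and grips with 3 to 60 N. Pads are 16 mm wide; open, the fingers measure 119 mm over their backs; the gripper's body (75 mm by 177 mm) begins 78 mm behind the grasp point.
Start: joints at [1.139, 0.417, -0.01, 1.614, 0.005, 1.111, -0.053], TCP at [238.072, -577.859, 205.425] pointing down, gripper open.
Joint ranges: [-2.81, 2.81], [-0.39, 2.02], [-1.27, 1.25], [0.06, 2.57], [-1.19, 4.33], [0.19, 2], [-2.82, 2.82]. Speed limits (rad/s): [1.89, 1.89, 2.39, 2.39, 3.01, 3.01, 3.01].

INTERFACE

Orientations are given as a 3x3 rotation matrix whose columns are the frame's x, y, z axes.
In Python, from bench import manip gives the robot as it stands. The module is installed in compiled form; this text tells all that it offers.
- The arm moves only by the tool step_arm, never from a script. Its argument "deltas" is a list of rows, each an object of numbers: "tx", "ty", "tz": the shift along the tool's x, y, z in m; "roll": the turn about the tool's z in rad; "gripper": the opening, from 0 (shut) to 1 (fully open). A call has 1 to 20 rows; each row shifts and turns the commanded pose from where the row before left it, along the tool's axes as they then stand; what a row does not reach is not made up. A row lasts 1/12 s, in which the tool goes at most 41.7 mm and 7.16 degrees, less where a joint would pass 70% of its speed; a pose out of reach is approached as far as the arm can. A call is refused whole if a number of a shift passes 0.0417 or a number of a turn 0.125, either way. A call with a gripper value outside its range is refused whole. The fingers move at their own pace and stop on an object; "grip_force" is the grip in N (left out, the last holds). Time passes only in rows, so rows that do not move let the fingers close. It gives the time, the measured TCP pose, the force and the opening at its end, in the units of the state.
- manip.state(): the state, without advancing time (a new reading comes with each control period).
- manip.grab_frame(name): name is "scene" or "top"; returns (picture, depth): 420x560x3 uint8, blue, green, red; 420x560 float32, mm along the optical axis (not along the pixel's ray), 0 where there is no reading.
- manip.camera_model(name): a dict with "intrinsics" (3x3 intrinsics, pixels), "origin" and "orientation" of the camera in the world. Camera axes: x right, y down, z forward; pixel columns grow to the right and rows downward; lengths in mm; the calibration is good to about 2 mm. A picture is of the moment at which its call begins. camera_model takes no time and is no camera call.
- manip.job_done(): hands the job in, once; it reports no verdict.
The state is a dict: "time_s": time; "joint_positions": joint angles; "dq": joint speeds; "joint_efforts": joint torques, N m; "tcp_pos": TCP position; "tool_rot": TCP orientation; "contact_force": force on the tool from outside, world axes, zero at the start; "moment": the same for the moment, N m; "opening": finger opening in mm.
Only numpy, scipy, OpenCV 4.12 (cv2) and the standard library are available. Lean on these libraries where they do the work, as an engineer would, in place of code of your own. Each camera call takes 0.05 s, during which the arm holds its last target.

## Working session

There is one attempt and no reset: what is moved stays moved. The work goes in short steps, Python scripts to look and compute and a tool call to move; the robot and the scene stay as the last step left them, time stands still between calls to the robot, and variables do not carry over. Pictures are saved under pics/ and viewed, and the job is handed in when it is done.

Besides the shell and the picture viewer there is one more tool, called after "Emit:" as name(argument=value, ...) on one line, values as JSON. step_arm: Moves the arm, as the interface text tells. Its arguments: {"type":"object","properties":{"deltas":{"type":"array","items":{"type":"object","properties":{"tx":{"type":"number"},"ty":{"type":"number"},"tz":{"type":"number"},"roll":{"type":"number"},"gripper":{"type":"number"}}}},"grip_force":{"type":"number"}},"required":["deltas"]}

```bash
mkdir -p pics
python3 - <<'E'
from bench import manip
import cv2,numpy as np
print(manip.state())
for n in("scene","top"):
    p,d=manip.grab_frame(n);cv2.imwrite(f"pics/{n}0.png",p);np.savez(f"{n}0.npz",p=p,d=d)
    print(n,manip.camera_model(n))
E
```

```text
{'time_s': 0.0, 'joint_positions': array([ 1.13850542,  0.41799182, -0.01026407,  1.61416925,  0.00468374,
        1.11068842, -0.05302167]), 'dq': array([ 0.00166746,  0.0002997 , -0.00082633, -0.00021629, -0.0019472 ,
       -0.00023549,  0.00107779]), 'joint_efforts': array([ 1.44365174e-03, -8.51256394e+01,  6.39278535e-01, -4.25997055e+01,
       -4.88905306e-02,  1.87258353e-02,  6.55607664e-05]), 'tcp_pos': array([ 237.90284464, -577.54523857,  204.8163938 ]), 'tool_rot': array([[ 9.24629483e-01,  3.80867447e-01, -5.54370254e-04],
       [ 3.80867840e-01, -9.24628831e-01,  1.10166959e-03],
       [-9.29966350e-05, -1.22977799e-03, -9.99999239e-01]]), 'contact_force': array([-0.12781147, -0.9288919 , -0.5801513 ]), 'moment': array([ 0.02567407, -0.02205755, -0.01289778]), 'opening': 94.57053979869733}
scene {'intrinsics': array([[380.08141113,   0.        , 283.40269669],
       [  0.        , 380.08141113, 210.8601109 ],
       [  0.        ,   0.        ,   1.        ]]), 'origin': array([1007.32604411, -310.42720828,  584.38799367]), 'orientation': array([[ 0.6283243 ,  0.50710218, -0.58996267],
       [ 0.77770096, -0.39019104,  0.4928815 ],
       [ 0.01974313, -0.76850396, -0.63954036]])}
top {'intrinsics': array([[465.21462891,   0.        , 275.70783834],
       [  0.        , 465.21462891, 206.8925146 ],
       [  0.        ,   0.        ,   1.        ]]), 'origin': array([482.20224201,  67.87772594, 899.74522295]), 'orientation': array([[ 0.01499749, -0.99688213,  0.07746667],
       [-0.99950924, -0.0170777 , -0.02626068],
       [ 0.02750176, -0.07703481, -0.99664903]])}
```

View pics/scene0.png

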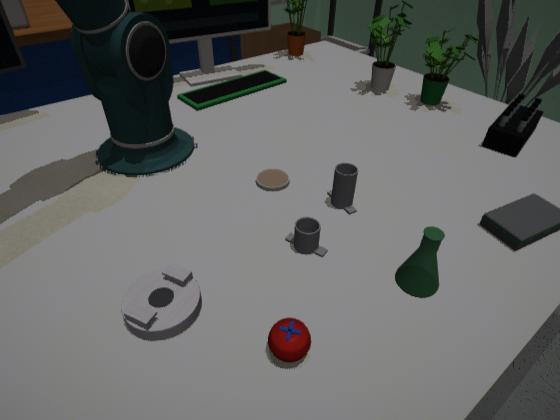

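View pics/top0.png

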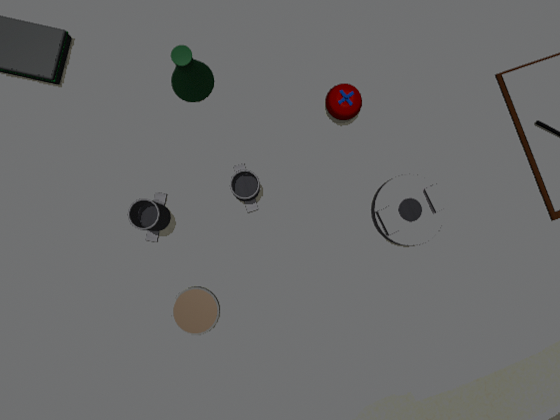

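The scene view shows the tall stage at about (344,186), the short one at (307,235), and the receiver at (161,300) with its hooks at (178,274) and (140,315). In the top view they are at (149,213), (246,186) and (409,210). Next I'll take points from both depth images.

```bash
cat > h.py <<'E'
from bench import manip
import numpy as np,cv2
def cloud(n,f=None):
    if f: z=np.load(f);p,d=z['p'],z['d']
    else: p,d=manip.grab_frame(n)
    c=manip.camera_model(n);K=c['intrinsics']
    v,u=np.mgrid[:420,:560]
    P=np.stack([(u-K[0,2])/K[0,0]*d,(v-K[1,2])/K[1,1]*d,d],-1)@c['orientation'].T+c['origin']
    P[d==0]=np.nan
    return p,P
def near(P,c,r): 
    return P[np.hypot(P[...,0]-c[0],P[...,1]-c[1])<r]
def circ(q):
    A=np.c_[2*q[:,:2],np.ones(len(q))];s=np.linalg.lstsq(A,(q[:,:2]**2).sum(1),rcond=None)[0]
    return s[:2],np.sqrt(s[2]+s[0]**2+s[1]**2)
E
python3 - <<'E'
from h import *
for n,pts in(("scene",{'tall':(344,186),'short':(307,235),'rec':(161,298)}),("top",{'tall':(149,213),'short':(246,186),'rec':(409,210)})):
    p,P=cloud(n,n+"0.npz")
    for k,(u,v) in pts.items():
        print(n,k,P[v,u].round(1))
    for k,r in(('tall',60),('short',60),('rec',90)):
        u,v=pts[k]; c=P[v,u]
        q=near(P,c,r)
        h,e=np.histogram(q[:,2],np.arange(-6,130,4));print(k,dict(zip(e[:-1].tolist(),h.tolist())))
E
```

```text
scene tall [546.6 255.5  68. ]
scene short [609.   86.1  56.8]
scene rec [ 552.7 -207.6   31.6]
tall {-6: 5, -2: 825, 2: 100, 6: 67, 10: 30, 14: 21, 18: 32, 22: 28, 26: 31, 30: 31, 34: 27, 38: 27, 42: 34, 46: 32, 50: 29, 54: 31, 58: 31, 62: 31, 66: 34, 70: 41, 74: 54, 78: 54, 82: 57, 86: 60, 90: 67, 94: 55, 98: 83, 102: 2, 106: 0, 110: 0, 114: 0, 118: 0, 122: 0}
short {-6: 8, -2: 1257, 2: 163, 6: 101, 10: 34, 14: 35, 18: 30, 22: 39, 26: 71, 30: 74, 34: 57, 38: 68, 42: 66, 46: 67, 50: 67, 54: 66, 58: 106, 62: 0, 66: 0, 70: 0, 74: 0, 78: 0, 82: 0, 86: 0, 90: 0, 94: 0, 98: 0, 102: 0, 106: 0, 110: 0, 114: 0, 118: 0, 122: 0}
rec {-6: 8, -2: 2117, 2: 212, 6: 111, 10: 98, 14: 110, 18: 105, 22: 115, 26: 928, 30: 2126, 34: 40, 38: 37, 42: 81, 46: 698, 50: 33, 54: 0, 58: 0, 62: 0, 66: 0, 70: 0, 74: 0, 78: 0, 82: 0, 86: 0, 90: 0, 94: 0, 98: 0, 102: 0, 106: 0, 110: 0, 114: 0, 118: 0, 122: 0}
top tall [533.3 276.   48.3]
top short [588.1 101.4  30.8]
top rec [ 548.1 -206.7   31.3]
tall {-6: 56, -2: 1268, 2: 484, 6: 181, 10: 12, 14: 12, 18: 13, 22: 16, 26: 10, 30: 11, 34: 15, 38: 11, 42: 51, 46: 322, 50: 64, 54: 26, 58: 31, 62: 29, 66: 34, 70: 35, 74: 35, 78: 29, 82: 34, 86: 39, 90: 37, 94: 39, 98: 143, 102: 26, 106: 0, 110: 0, 114: 0, 118: 0, 122: 0}
short {-6: 42, -2: 1402, 2: 642, 6: 135, 10: 5, 14: 7, 18: 9, 22: 8, 26: 216, 30: 260, 34: 22, 38: 10, 42: 21, 46: 11, 50: 14, 54: 20, 58: 111, 62: 35, 66: 1, 70: 0, 74: 0, 78: 0, 82: 0, 86: 0, 90: 0, 94: 0, 98: 0, 102: 0, 106: 0, 110: 0, 114: 0, 118: 0, 122: 0}
rec {-6: 24, -2: 1434, 2: 930, 6: 43, 10: 32, 14: 28, 18: 28, 22: 39, 26: 496, 30: 2562, 34: 192, 38: 14, 42: 37, 46: 465, 50: 278, 54: 0, 58: 0, 62: 0, 66: 0, 70: 0, 74: 0, 78: 0, 82: 0, 86: 0, 90: 0, 94: 0, 98: 0, 102: 0, 106: 0, 110: 0, 114: 0, 118: 0, 122: 0}
```

```bash
cat > m.py <<'E'
from h import *
from scipy.optimize import least_squares
def rfit(q,c,R):
    # fit circle known radius
    f=lambda s:np.hypot(q[:,0]-s[0],q[:,1]-s[1])-R
    s=least_squares(f,c,loss='soft_l1',f_scale=1.5);return s.x,np.sqrt(np.mean(s.fun**2))
def ears(P,c,z0):
    q=near(P,c,50);r=np.hypot(*(q[:,:2]-c).T);q=q[(r>31)&(q[:,2]>z0+3.)&(q[:,2]<z0+11)]
    a=np.arctan2(q[:,1]-c[1],q[:,0]-c[0]);return np.angle(np.exp(2j*a).mean())/2,len(q),q
if __name__=="__main__":
  for n in("scene","top"):
    p,P=cloud(n,n+"0.npz")
    for k,c0,H in(('tall',(530,265),100),('short',(592,93),60)):
        q=near(P,c0,50)
        rim=q[abs(q[:,2]-H)<3]; s,e=rfit(rim,np.array(c0,float),25.5)
        wall=q[(q[:,2]>25)&(q[:,2]<H-3)]; wall=wall[np.hypot(*(wall[:,:2]-s).T)>22]
        s2,e2=rfit(wall,s,27)
        a,N,qq=ears(P,s,0)
        print(n,k,'rim',s.round(1),round(e,2),len(rim),np.median(rim[:,2]).round(1),'wall',s2.round(1),round(e2,2),'ear',round(np.degrees(a),1),N)
        for sg in (1,-1):
            t=qq[sg*((qq[:,:2]-s)@[np.cos(a),np.sin(a)])>0]; 
            if len(t): print('   ear mean',t.mean(0).round(1),len(t))
    c0=np.array((550,-207.))
    q=near(P,c0,85); side=q[(q[:,2]>6)&(q[:,2]<24)]; s,e=rfit(side,c0,68)
    q2=q[(abs(q[:,2]-48)<3.)]; 
    d=q2[:,:2]-s; a=np.angle(np.mean(np.exp(2j*np.arctan2(d[:,1],d[:,0]))))/2
    print(n,'drum side',s.round(1),round(e,2),len(side),'hook dir',round(np.degrees(a),1))
    for sg in(1,-1):
        t=q2[sg*(d@[np.cos(a),np.sin(a)])>0]; 
        box=cv2.minAreaRect(t[:,:2].astype(np.float32));print('   hook mean',t.mean(0).round(1),len(t),box)
    top=q[abs(q[:,2]-30)<4];bx=cv2.minEnclosingCircle(top[:,:2].astype(np.float32));print('  top encl',bx, np.median(top[:,2]))
E
python3 m.py
```

```text
scene tall rim [529.7 274.5] 1.41 92 99.4 wall [529.  275.1] 1.75 ear -8.1 65
   ear mean [568.3 266.8   6.1] 49
   ear mean [489.1 274.5   6.5] 16
scene short rim [589.  104.4] 1.15 124 59.5 wall [589.1 104.2] 1.96 ear 19.4 120
   ear mean [626.  116.2   6. ] 67
   ear mean [553.2  89.6   5.9] 53
scene drum side [ 548.6 -206.2] 0.56 482 hook dir -63.8
   hook mean [ 571.9 -250.4   48.4] 425 ((570.8071899414062, -250.4107666015625), (49.43153381347656, 26.900671005249023), 25.82170867919922)
   hook mean [ 529.1 -162.7   48.3] 323 ((528.12744140625, -161.98660278320312), (50.68668746948242, 28.158775329589844), 24.965112686157227)
  top encl ((549.4859619140625, -207.01345825195312), 68.47103118896484) 30.559428576789514
top tall rim [529.6 273.3] 0.96 176 100.4 wall [529.3 271.8] 1.96 ear -9.4 283
   ear mean [563.9 263.2   5.8] 142
   ear mean [494.2 274.2   5.8] 141
top short rim [588.8 103.5] 1.01 144 60.6 wall [585.8 102.8] 2.25 ear 18.7 284
   ear mean [620.8 111.1   5.4] 130
   ear mean [557.6  91.5   5.7] 154
top drum side [ 550.3 -208. ] 2.28 148 hook dir -63.7
   hook mean [ 571.8 -250.8   49. ] 323 ((571.6494140625, -251.60775756835938), (48.00554656982422, 27.3245849609375), 26.115562438964844)
   hook mean [ 528.5 -163.2   49.1] 318 ((528.8889770507812, -163.71908569335938), (48.15077209472656, 27.278902053833008), 26.617300033569336)
  top encl ((550.1732788085938, -207.13116455078125), 68.20030212402344) 31.467976686912777
```

Both views agree: the tall stage axis is near (529.6, 273.9) with its ears at about -9°. The receiver is near (549.9, -207) with hooks along -64° and gaps along 26°. The heights (100, 60, 30 and 48 mm) match the text. Moving over the tall stage now.

Emit:
step_arm(deltas=[{"tx": 0.0247,"ty": -0.0282,"gripper": 1},{"tx": 0.0247,"ty": -0.0282},{"tx": 0.0247,"ty": -0.0282},{"tx": 0.0247,"ty": -0.0282},{"tx": 0.0247,"ty": -0.0282},{"tx": 0.0247,"ty": -0.0282},{"tx": 0.0247,"ty": -0.0282},{"tx": 0.0247,"ty": -0.0282},{"tx": 0.0247,"ty": -0.0282},{"tx": 0.0247,"ty": -0.0282},{"tx": 0.0247,"ty": -0.0282},{"tx": 0.0247,"ty": -0.0282},{"tx": 0.0247,"ty": -0.0282},{"tx": 0.0247,"ty": -0.0282},{"tx": 0.0247,"ty": -0.0282},{"tx": 0.0247,"ty": -0.0282},{"tx": 0.0247,"ty": -0.0282},{"tx": 0.0247,"ty": -0.0282},{"tx": 0.0247,"ty": -0.0282},{"tx": 0.0247,"ty": -0.0282}])

```text
invalid input at $.deltas[0]: expected keys tx, ty, tz, roll, gripper
```

```bash
cat > go.py <<'E'
import sys
from h import *
# go.py x y z psi(deg of tool y in world, mod 180)
x,y,z,psi=map(float,sys.argv[1:5])
s=manip.state();R=s['tool_rot'];p=s['tcp_pos']
cur=np.degrees(np.arctan2(R[1,1],R[0,1]));d=(psi-cur+90)%180-90
print('t',round(s['time_s'],2),'tcp',p.round(1),'psi',round(cur,2),'open',round(s['opening'],1),'F',s['contact_force'].round(1),'M',s['moment'].round(2),'q7',s['joint_positions'][6].round(2))
print('tool delta mm',(R.T@(np.array([x,y,z])-p)).round(1),'roll',round(-np.radians(d),4))
E
python3 go.py 529.6 273.9 204 -9
python3 - <<'E'
from m import *
p,P=cloud("top","top0.npz")
c=np.array([529.6,273.6])
for k,c in(('t',np.array([529.6,273.7])),('s',np.array([588.9,103.9]))):
  for z1 in(4,4.5):
    q=near(P,c,52);r=np.hypot(*(q[:,:2]-c).T);q=q[(r>38)&(q[:,2]>z1)&(q[:,2]<9)]
    a=np.radians(-9 if k=='t' else 19);m=((q[:,:2]-c)@[np.cos(a),np.sin(a)])>0
    A,B=q[m].mean(0),q[~m].mean(0);print(k,A.round(1),B.round(1),np.degrees(np.arctan2(*(A-B)[1::-1])))
    for t in(q[m],q[~m]):print(cv2.minAreaRect(t[:,:2].astype(np.float32)))
E
```

```text
t 0.1 tcp [ 237.9 -577.6  204.9] psi -67.61 open 94.0 F [ 0.7 -0.6  0.7] M [ 0.03 -0.04 -0.01] q7 -0.05
tool delta mm [ 594.  -676.2    1.6] roll -1.0229
t [568.6 264.2   5.9] [490.  278.6   6.2] -10.392318601629995
((562.3236083984375, 256.2586364746094), (82.41424560546875, 28.236297607421875), 63.06821060180664)
((496.6625671386719, 271.8964538574219), (27.68398094177246, 80.65432739257812), 10.453792572021484)
t [570.9 265.4   6.5] [489.2 278.6   6.4] -9.118899402806324
((568.81640625, 260.85272216796875), (63.718109130859375, 13.876211166381836), 81.8086166381836)
((495.45751953125, 266.8666687011719), (24.2100830078125, 68.60966491699219), 7.289186954498291)
s [625.5 116.    6.2] [553.4  89.4   6.3] 20.265419745092075
((612.293212890625, 115.3033447265625), (43.9339714050293, 93.85713958740234), 20.846210479736328)
((562.9609375, 94.31193542480469), (42.518585205078125, 98.53900146484375), 22.976659774780273)
s [626.3 116.3   6.5] [551.6  90.3   6.6] 19.183929874200626
((614.2742919921875, 114.38744354248047), (39.78289794921875, 94.11335754394531), 16.14175033569336)
((561.9757080078125, 96.63557434082031), (42.518585205078125, 93.4912338256836), 22.976659774780273)
```

Emit:
step_arm(deltas=[{"tx": 0.0247,"ty": -0.0282,"tz": 0,"roll": 0,"gripper": 1},{"tx": 0.0247,"ty": -0.0282,"tz": 0,"roll": 0,"gripper": 1},{"tx": 0.0247,"ty": -0.0282,"tz": 0,"roll": 0,"gripper": 1},{"tx": 0.0247,"ty": -0.0282,"tz": 0,"roll": 0,"gripper": 1},{"tx": 0.0247,"ty": -0.0282,"tz": 0,"roll": 0,"gripper": 1},{"tx": 0.0247,"ty": -0.0282,"tz": 0,"roll": 0,"gripper": 1},{"tx": 0.0247,"ty": -0.0282,"tz": 0,"roll": 0,"gripper": 1},{"tx": 0.0247,"ty": -0.0282,"tz": 0,"roll": 0,"gripper": 1},{"tx": 0.0247,"ty": -0.0282,"tz": 0,"roll": 0,"gripper": 1},{"tx": 0.0247,"ty": -0.0282,"tz": 0,"roll": 0,"gripper": 1},{"tx": 0.0247,"ty": -0.0282,"tz": 0,"roll": 0,"gripper": 1},{"tx": 0.0247,"ty": -0.0282,"tz": 0,"roll": 0,"gripper": 1},{"tx": 0.0247,"ty": -0.0282,"tz": 0,"roll": 0,"gripper": 1},{"tx": 0.0247,"ty": -0.0282,"tz": 0,"roll": 0,"gripper": 1},{"tx": 0.0247,"ty": -0.0282,"tz": 0,"roll": 0,"gripper": 1},{"tx": 0.0247,"ty": -0.0282,"tz": 0,"roll": 0,"gripper": 1},{"tx": 0.0247,"ty": -0.0282,"tz": 0,"roll": 0,"gripper": 1},{"tx": 0.0247,"ty": -0.0282,"tz": 0,"roll": 0,"gripper": 1},{"tx": 0.0247,"ty": -0.0282,"tz": 0,"roll": 0,"gripper": 1},{"tx": 0.0247,"ty": -0.0282,"tz": 0,"roll": 0,"gripper": 1}])

```text
time_s: 1.77
tcp_pos: [480.1, 133.5, 205.4]
tool_rot: [[0.925, 0.381, -0.0], [0.381, -0.925, -0.0], [-0.0, -0.0, -1.0]]
contact_force: [0.6, -0.9, 1.1]
opening: 94.4
```

```bash
python3 go.py 529.6 273.9 204 -9.1
```

```text
t 1.77 tcp [480.1 133.5 205.4] psi -67.63 open 94.4 F [ 0.6 -0.9  1.1] M [-0.05 -0.02  0.01] q7 -1.65
tool delta mm [  99.2 -111.     1.4] roll -1.0215
```

Emit:
step_arm(deltas=[{"tx": 0.0248,"ty": -0.0277,"tz": 0,"roll": 0,"gripper": 1},{"tx": 0.0248,"ty": -0.0277,"tz": 0,"roll": 0,"gripper": 1},{"tx": 0.0248,"ty": -0.0277,"tz": 0,"roll": 0,"gripper": 1},{"tx": 0.0248,"ty": -0.0277,"tz": 0,"roll": 0,"gripper": 1},{"tx": 0,"ty": 0,"tz": 0,"roll": -0.1135,"gripper": 1},{"tx": 0,"ty": 0,"tz": 0,"roll": -0.1135,"gripper": 1},{"tx": 0,"ty": 0,"tz": 0,"roll": -0.1135,"gripper": 1},{"tx": 0,"ty": 0,"tz": 0,"roll": -0.1135,"gripper": 1},{"tx": 0,"ty": 0,"tz": 0,"roll": -0.1135,"gripper": 1},{"tx": 0,"ty": 0,"tz": 0,"roll": -0.1135,"gripper": 1},{"tx": 0,"ty": 0,"tz": 0,"roll": -0.1135,"gripper": 1},{"tx": 0,"ty": 0,"tz": 0,"roll": -0.1135,"gripper": 1},{"tx": 0,"ty": 0,"tz": 0,"roll": -0.1135,"gripper": 1},{"tx": 0,"ty": 0,"tz": 0,"roll": 0,"gripper": 1}])

```text
time_s: 2.93
tcp_pos: [529.4, 271.8, 205.1]
tool_rot: [[0.152, 0.988, -0.001], [0.988, -0.152, 0.0], [-0.0, -0.001, -1.0]]
contact_force: [-0.3, -0.6, -0.3]
opening: 94.0
```

```bash
python3 go.py 529.6 273.9 53 -9.1
```

```text
t 2.93 tcp [529.4 271.8 205.1] psi -8.75 open 94.0 F [-0.3 -0.6 -0.3] M [-0.   -0.08  0.04] q7 -0.99
tool delta mm [  2.1  -0.  152.1] roll 0.0061
```

Emit:
step_arm(deltas=[{"tx": 0.002,"ty": 0,"tz": 0.02,"roll": 0.006,"gripper": 1},{"tx": 0,"ty": 0,"tz": 0.02,"roll": 0,"gripper": 1},{"tx": 0,"ty": 0,"tz": 0.02,"roll": 0,"gripper": 1},{"tx": 0,"ty": 0,"tz": 0.02,"roll": 0,"gripper": 1},{"tx": 0,"ty": 0,"tz": 0.02,"roll": 0,"gripper": 1},{"tx": 0,"ty": 0,"tz": 0.02,"roll": 0,"gripper": 1},{"tx": 0,"ty": 0,"tz": 0.02,"roll": 0,"gripper": 1},{"tx": 0,"ty": 0,"tz": 0.012,"roll": 0,"gripper": 1},{"tx": 0,"ty": 0,"tz": 0,"roll": 0,"gripper": 1}])

```text
time_s: 3.68
tcp_pos: [528.7, 273.3, 51.1]
tool_rot: [[0.166, 0.986, -0.003], [0.986, -0.166, -0.001], [-0.002, -0.003, -1.0]]
contact_force: [-0.7, 0.5, 0.0]
opening: 94.1
```

```bash
python3 go.py 529.6 273.9 53 -9.1;python3 - <<'E'
from h import *
for n in("scene","top"):
    p,d=manip.grab_frame(n);cv2.imwrite(f"pics/{n}1.png",p)
E
```

```text
t 3.68 tcp [528.7 273.3  51.1] psi -9.58 open 94.1 F [-0.7  0.5  0. ] M [-0.02 -0.05 -0.06] q7 -1.13
tool delta mm [ 0.8  0.8 -1.9] roll -0.0083
```

View pics/scene1.png

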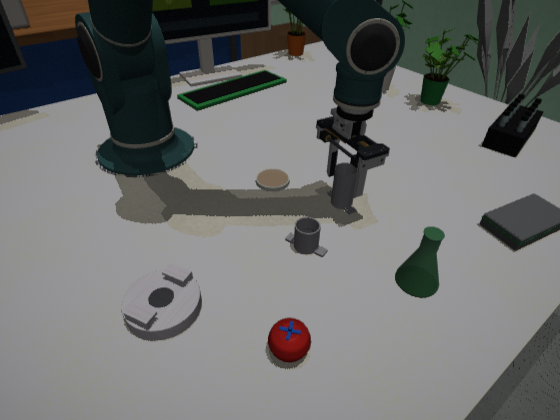

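The fingers straddle the tall tube at (344,185), and nothing else is touched. Closing with 40 N.

Emit:
step_arm(deltas=[{"tx": 0.0008,"ty": 0.0005,"tz": -0.001,"roll": 0,"gripper": 0},{"tx": 0,"ty": 0,"tz": 0,"roll": 0,"gripper": 0},{"tx": 0,"ty": 0,"tz": 0,"roll": 0,"gripper": 0},{"tx": 0,"ty": 0,"tz": 0,"roll": 0,"gripper": 0},{"tx": 0,"ty": 0,"tz": 0,"roll": 0,"gripper": 0},{"tx": 0,"ty": 0,"tz": 0,"roll": 0,"gripper": 0},{"tx": 0,"ty": 0,"tz": 0,"roll": 0,"gripper": 0},{"tx": 0,"ty": 0,"tz": 0,"roll": 0,"gripper": 0},{"tx": 0,"ty": 0,"tz": 0,"roll": 0,"gripper": 0},{"tx": 0,"ty": 0,"tz": 0,"roll": 0,"gripper": 0}], grip_force=40)

```text
time_s: 4.62
tcp_pos: [530.3, 274.8, 54.5]
tool_rot: [[0.164, 0.987, -0.0], [0.987, -0.164, 0.0], [-0.0, -0.0, -1.0]]
contact_force: [-3.4, -0.4, 5.8]
opening: 52.8
```

```bash
python3 go.py 529.6 273.9 53 -9.1
```

```text
t 4.62 tcp [530.3 274.8  54.5] psi -9.42 open 52.8 F [-3.4 -0.4  5.8] M [-0.23  0.61 -0.07] q7 -1.12
tool delta mm [-1.  -0.5  1.5] roll -0.0056
```

Emit:
step_arm(deltas=[{"tx": 0,"ty": 0,"tz": -0.01,"roll": 0,"gripper": 0},{"tx": 0,"ty": 0,"tz": -0.02,"roll": 0,"gripper": 0},{"tx": 0,"ty": 0,"tz": -0.02,"roll": 0,"gripper": 0},{"tx": 0,"ty": 0,"tz": -0.02,"roll": 0,"gripper": 0},{"tx": 0,"ty": 0,"tz": -0.02,"roll": 0,"gripper": 0},{"tx": 0,"ty": 0,"tz": -0.02,"roll": 0,"gripper": 0},{"tx": 0,"ty": 0,"tz": -0.02,"roll": 0,"gripper": 0},{"tx": 0,"ty": 0,"tz": -0.01,"roll": 0,"gripper": 0},{"tx": 0,"ty": 0,"tz": 0,"roll": 0,"gripper": 0}])

```text
time_s: 5.37
tcp_pos: [531.2, 275.2, 196.7]
tool_rot: [[0.164, 0.986, 0.003], [0.986, -0.164, 0.001], [0.002, 0.003, -1.0]]
contact_force: [-0.3, -0.8, -1.9]
opening: 52.3
```

```bash
python3 go.py 549.9 -207 195 26
```

```text
t 5.37 tcp [531.2 275.2 196.7] psi -9.43 open 52.3 F [-0.3 -0.8 -1.9] M [-0.02 -0.08  0.01] q7 -1.01
tool delta mm [-472.6   97.5    1.1] roll -0.6184
```

Emit:
step_arm(deltas=[{"tx": -0.025,"ty": 0.005,"tz": 0,"roll": 0,"gripper": 0},{"tx": -0.032,"ty": 0.0066,"tz": 0,"roll": 0,"gripper": 0},{"tx": -0.032,"ty": 0.0066,"tz": 0,"roll": 0,"gripper": 0},{"tx": -0.032,"ty": 0.0066,"tz": 0,"roll": 0,"gripper": 0},{"tx": -0.032,"ty": 0.0066,"tz": 0,"roll": 0,"gripper": 0},{"tx": -0.032,"ty": 0.0066,"tz": 0,"roll": 0,"gripper": 0},{"tx": -0.032,"ty": 0.0066,"tz": 0,"roll": 0,"gripper": 0},{"tx": -0.032,"ty": 0.0066,"tz": 0,"roll": 0,"gripper": 0},{"tx": -0.032,"ty": 0.0066,"tz": 0,"roll": 0,"gripper": 0},{"tx": -0.032,"ty": 0.0066,"tz": 0,"roll": 0,"gripper": 0},{"tx": -0.032,"ty": 0.0066,"tz": 0,"roll": 0,"gripper": 0},{"tx": -0.032,"ty": 0.0066,"tz": 0,"roll": 0,"gripper": 0},{"tx": -0.032,"ty": 0.0066,"tz": 0,"roll": 0,"gripper": 0},{"tx": -0.032,"ty": 0.0066,"tz": 0,"roll": 0,"gripper": 0},{"tx": -0.031,"ty": 0.0066,"tz": 0,"roll": 0,"gripper": 0},{"tx": 0,"ty": 0,"tz": 0,"roll": -0.12,"gripper": 0},{"tx": 0,"ty": 0,"tz": 0,"roll": -0.12,"gripper": 0},{"tx": 0,"ty": 0,"tz": 0,"roll": -0.12,"gripper": 0},{"tx": 0,"ty": 0,"tz": 0,"roll": -0.12,"gripper": 0},{"tx": 0,"ty": 0,"tz": 0,"roll": -0.12,"gripper": 0}])

```text
time_s: 7.03
tcp_pos: [548.7, -206.8, 193.1]
tool_rot: [[-0.427, 0.904, -0.001], [0.904, 0.427, 0.001], [0.001, -0.001, -1.0]]
contact_force: [0.4, 0.5, -3.1]
opening: 52.4
```

```bash
python3 go.py 549.9 -207 195 26;python3 - <<'E'
from h import *
for n in("scene","top"):
    p,d=manip.grab_frame(n);cv2.imwrite(f"pics/{n}2.png",p);np.savez(f"{n}2.npz",p=p,d=d)
E
python3 go.py 549.9 -207 195 26
```

```text
t 7.03 tcp [ 548.7 -206.8  193.1] psi 25.29 open 52.4 F [ 0.4  0.5 -3.1] M [-0.04 -0.09  0.03] q7 0.42
tool delta mm [-0.7  1.1 -1.9] roll -0.0124
t 7.13 tcp [ 548.6 -206.9  193.1] psi 25.1 open 52.4 F [ 0.1  0.7 -3.6] M [-0.   -0.11  0.01] q7 0.42
tool delta mm [-0.6  1.1 -1.9] roll -0.0157
```

View pics/scene2.png

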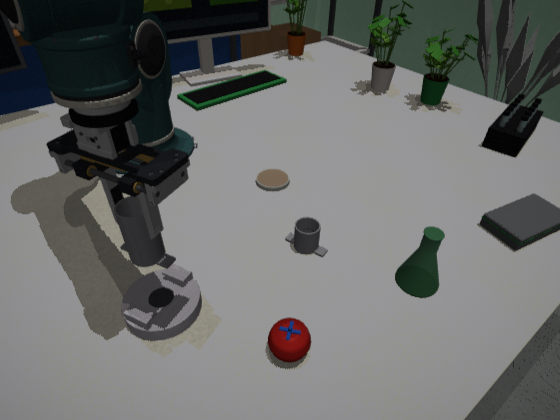

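View pics/top2.png

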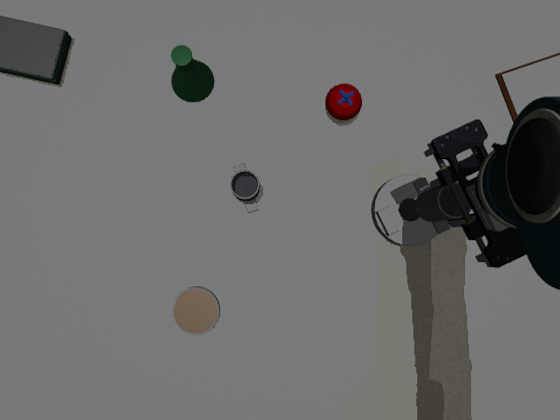

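The stage hangs upright above the receiver in the scene view, with its ears at about (125,246) and (168,261). Checking the held pose from the scene depth.

```bash
cat > held.py <<'E'
import sys
from m import *
tag,zb=sys.argv[1],float(sys.argv[2])
for n in("scene",):
    p,P=cloud(n,f"{n}{tag}.npz")
    q=near(P,np.array([549,-207]),55)
    h,e=np.histogram(q[:,2],np.arange(zb-14,zb+16,2));print(dict(zip(e[:-1].tolist(),h.tolist())))
    w=q[(q[:,2]>zb+9)&(q[:,2]<zb+40)];w=w[np.hypot(*(w[:,:2]-[549,-207]).T)<33];s,r=rfit(w,np.array([549.,-207]),27);print('axis',s.round(1),round(r,2),len(w))
    for a,b in((9,20),(20,32),(32,44)):
        ww=w[(w[:,2]>zb+a)&(w[:,2]<zb+b)]
        if len(ww)>10: print('  ',a,rfit(ww,s,27)[0].round(1))
    r=np.hypot(*(q[:,:2]-s).T);t=q[(r>30)&(r<52)&(q[:,2]>zb+4)&(q[:,2]<zb+9)]
    d=t[:,:2]-s;a=np.angle(np.mean(np.exp(2j*np.arctan2(d[:,1],d[:,0]))))/2
    m=d@[np.cos(a),np.sin(a)]>0
    A,B=t[m].mean(0),t[~m].mean(0);print(np.degrees(a).round(1),A.round(1),B.round(1),m.sum(),(~m).sum(),np.degrees(np.arctan2(*(A-B)[1::-1])).round(1))
    for k in(t[m],t[~m]):
        if len(k)>4: b=cv2.minAreaRect(k[:,:2].astype(np.float32));print(b)
E
python3 held.py 2 139.5
```

```text
{125.5: 0, 127.5: 0, 129.5: 0, 131.5: 0, 133.5: 0, 135.5: 0, 137.5: 5, 139.5: 38, 141.5: 48, 143.5: 149, 145.5: 82, 147.5: 34, 149.5: 29, 151.5: 36}
axis [ 547.5 -206.3] 0.61 536
   9 [ 547.5 -206.3]
   20 [ 547.6 -206.3]
   32 [ 547.6 -206.4]
26.1 [ 582.9 -190.6  145. ] [ 514.4 -231.3  145.1] 129 26 30.7
((582.50390625, -190.39962768554688), (18.85741424560547, 22.814653396606445), 22.673992156982422)
((514.8219604492188, -231.1833038330078), (13.226361274719238, 8.242000579833984), 7.8484206199646)
```

Emit:
step_arm(deltas=[{"tx": -0.0005,"ty": 0.0013,"tz": 0.01,"roll": -0.013,"gripper": 0},{"tx": 0,"ty": 0,"tz": 0.015,"roll": 0,"gripper": 0},{"tx": 0,"ty": 0,"tz": 0.015,"roll": 0,"gripper": 0},{"tx": 0,"ty": 0,"tz": 0.015,"roll": 0,"gripper": 0},{"tx": 0,"ty": 0,"tz": 0.01,"roll": 0,"gripper": 0},{"tx": 0,"ty": 0,"tz": 0,"roll": 0,"gripper": 0},{"tx": 0,"ty": 0,"tz": 0,"roll": 0,"gripper": 0}])

```text
time_s: 7.72
tcp_pos: [550.5, -206.5, 129.0]
tool_rot: [[-0.433, 0.902, -0.001], [0.902, 0.433, 0.001], [0.001, -0.001, -1.0]]
contact_force: [-0.7, -0.4, -2.9]
opening: 52.5
```

```bash
python3 - <<'E'
from h import *
for n in("scene","top"):
    p,d=manip.grab_frame(n);cv2.imwrite(f"pics/{n}3.png",p);np.savez(f"{n}3.npz",p=p,d=d)
E
python3 go.py 550.1 -206.8 86 25.7; python3 held.py 3 74.5
```

```text
t 7.82 tcp [ 551.1 -206.7  130. ] psi 25.66 open 52.7 F [ 0.5  0.3 -3.5] M [-0.02 -0.09  0.02] q7 0.37
tool delta mm [ 0.4 -0.9 44. ] roll -0.0008
{60.5: 0, 62.5: 0, 64.5: 0, 66.5: 0, 68.5: 0, 70.5: 0, 72.5: 0, 74.5: 17, 76.5: 39, 78.5: 91, 80.5: 115, 82.5: 32, 84.5: 29, 86.5: 27}
axis [ 549.3 -205.9] 0.71 435
   9 [ 549.3 -205.9]
   20 [ 549.4 -206. ]
   32 [ 549.3 -206. ]
26.2 [ 584.9 -190.1   80.8] [ 516.3 -230.9   80.6] 127 24 30.7
((584.2003784179688, -189.53697204589844), (18.639129638671875, 22.895130157470703), 26.251487731933594)
((516.7642822265625, -231.672119140625), (6.989694118499756, 14.975305557250977), 79.99236297607422)
```

View pics/scene3.png

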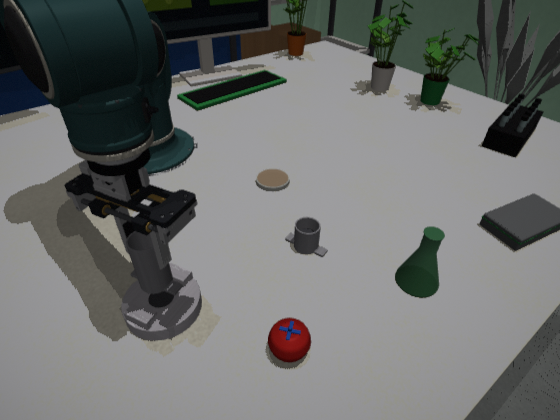

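The stage axis is within 0.5 mm of the receiver in the same view, and the ears line up with the gaps. The bottom is about 55 mm below the TCP, so lowering on.

Emit:
step_arm(deltas=[{"tx": 0,"ty": 0,"tz": 0.01,"roll": 0,"gripper": 0},{"tx": 0,"ty": 0,"tz": 0.01,"roll": 0,"gripper": 0},{"tx": 0,"ty": 0,"tz": 0.01,"roll": 0,"gripper": 0},{"tx": 0,"ty": 0,"tz": 0.008,"roll": 0,"gripper": 0},{"tx": 0,"ty": 0,"tz": 0.002,"roll": 0,"gripper": 0},{"tx": 0,"ty": 0,"tz": 0,"roll": 0,"gripper": 0},{"tx": 0,"ty": 0,"tz": 0,"roll": 0,"gripper": 0},{"tx": 0,"ty": 0,"tz": 0,"roll": 0,"gripper": 0}])

```text
time_s: 8.48
tcp_pos: [550.9, -206.8, 89.8]
tool_rot: [[-0.434, 0.901, 0.001], [0.901, 0.434, -0.0], [-0.0, 0.0, -1.0]]
contact_force: [0.2, 1.0, -3.1]
opening: 52.4
```

```bash
python3 go.py 550.1 -206.8 86 25.7
```

```text
t 8.48 tcp [ 550.9 -206.8   89.8] psi 25.7 open 52.4 F [ 0.2  1.  -3.1] M [-0.01 -0.15  0.  ] q7 0.34
tool delta mm [ 0.3 -0.8  3.8] roll -0.0
```

Now 1 mm steps until contact.

Emit:
step_arm(deltas=[{"tx": 0,"ty": 0,"tz": 0.001,"roll": 0,"gripper": 0},{"tx": 0,"ty": 0,"tz": 0.001,"roll": 0,"gripper": 0},{"tx": 0,"ty": 0,"tz": 0.001,"roll": 0,"gripper": 0},{"tx": 0,"ty": 0,"tz": 0,"roll": 0,"gripper": 0},{"tx": 0,"ty": 0,"tz": 0,"roll": 0,"gripper": 0}])

```text
time_s: 8.9
tcp_pos: [550.6, -206.7, 86.4]
tool_rot: [[-0.434, 0.901, -0.0], [0.901, 0.434, 0.0], [0.0, -0.0, -1.0]]
contact_force: [-0.1, -0.0, -3.2]
opening: 52.1
```

Emit:
step_arm(deltas=[{"tx": 0,"ty": 0,"tz": 0.001,"roll": 0,"gripper": 0},{"tx": 0,"ty": 0,"tz": 0,"roll": 0,"gripper": 0},{"tx": 0,"ty": 0,"tz": 0,"roll": 0,"gripper": 0}])

```text
time_s: 9.15
tcp_pos: [550.6, -206.8, 85.4]
tool_rot: [[-0.434, 0.901, -0.0], [0.901, 0.434, 0.0], [0.0, -0.0, -1.0]]
contact_force: [-0.7, -0.0, -2.9]
opening: 52.4
```

Emit:
step_arm(deltas=[{"tx": 0,"ty": 0,"tz": 0.001,"roll": 0,"gripper": 0},{"tx": 0,"ty": 0,"tz": 0,"roll": 0,"gripper": 0},{"tx": 0,"ty": 0,"tz": 0,"roll": 0,"gripper": 0}])

```text
time_s: 9.4
tcp_pos: [550.7, -206.8, 84.5]
tool_rot: [[-0.434, 0.901, 0.0], [0.901, 0.434, -0.0], [-0.0, 0.0, -1.0]]
contact_force: [0.1, -1.1, -0.3]
opening: 52.4
```

Contact is at TCP z ≈ 84.5: the weight is just taken up. I'll lift 1.5 mm for clearance under the lips and do the quarter turn.

Emit:
step_arm(deltas=[{"tx": 0,"ty": 0,"tz": -0.0015,"roll": 0,"gripper": 0},{"tx": 0,"ty": 0,"tz": 0,"roll": 0.08,"gripper": 0},{"tx": 0,"ty": 0,"tz": 0,"roll": 0.08,"gripper": 0},{"tx": 0,"ty": 0,"tz": 0,"roll": 0.08,"gripper": 0},{"tx": 0,"ty": 0,"tz": 0,"roll": 0.08,"gripper": 0},{"tx": 0,"ty": 0,"tz": 0,"roll": 0.08,"gripper": 0},{"tx": 0,"ty": 0,"tz": 0,"roll": 0,"gripper": 0}])

```text
time_s: 9.98
tcp_pos: [550.6, -206.6, 86.0]
tool_rot: [[-0.045, 0.999, -0.0], [0.999, 0.045, -0.0], [-0.0, -0.0, -1.0]]
contact_force: [0.1, -0.4, -3.8]
opening: 52.2
```

```bash
python3 go.py 550.6 -206.8 86 -64.3
```

```text
t 9.98 tcp [ 550.6 -206.6   86. ] psi 2.56 open 52.2 F [ 0.1 -0.4 -3.8] M [-0.07 -0.04 -0.01] q7 -0.02
tool delta mm [-0.2 -0.   0. ] roll 1.1668
```

Emit:
step_arm(deltas=[{"tx": 0,"ty": 0,"tz": 0,"roll": 0.08,"gripper": 0},{"tx": 0,"ty": 0,"tz": 0,"roll": 0.08,"gripper": 0},{"tx": 0,"ty": 0,"tz": 0,"roll": 0.08,"gripper": 0},{"tx": 0,"ty": 0,"tz": 0,"roll": 0.08,"gripper": 0},{"tx": 0,"ty": 0,"tz": 0,"roll": 0.08,"gripper": 0},{"tx": 0,"ty": 0,"tz": 0,"roll": 0.08,"gripper": 0},{"tx": 0,"ty": 0,"tz": 0,"roll": 0.08,"gripper": 0},{"tx": 0,"ty": 0,"tz": 0,"roll": 0,"gripper": 0}])

```text
time_s: 10.65
tcp_pos: [550.6, -206.7, 86.0]
tool_rot: [[0.491, 0.871, -0.0], [0.871, -0.491, -0.0], [-0.0, -0.0, -1.0]]
contact_force: [0.3, -0.2, -3.0]
opening: 52.5
```

```bash
python3 go.py 550.6 -206.8 86 -64.3
```

```text
t 10.65 tcp [ 550.6 -206.7   86. ] psi -29.38 open 52.5 F [ 0.3 -0.2 -3. ] M [ 0.02 -0.04  0.01] q7 -0.5
tool delta mm [-0.1  0.1 -0. ] roll 0.6095
```

Emit:
step_arm(deltas=[{"tx": 0,"ty": 0,"tz": 0,"roll": 0.08,"gripper": 0},{"tx": 0,"ty": 0,"tz": 0,"roll": 0.08,"gripper": 0},{"tx": 0,"ty": 0,"tz": 0,"roll": 0.08,"gripper": 0},{"tx": 0,"ty": 0,"tz": 0,"roll": 0.08,"gripper": 0},{"tx": 0,"ty": 0,"tz": 0,"roll": 0.08,"gripper": 0},{"tx": 0,"ty": 0,"tz": 0,"roll": 0.08,"gripper": 0},{"tx": 0,"ty": 0,"tz": 0,"roll": 0.08,"gripper": 0},{"tx": 0,"ty": 0,"tz": 0,"roll": 0.05,"gripper": 0},{"tx": 0,"ty": 0,"tz": 0,"roll": 0,"gripper": 0},{"tx": 0,"ty": 0,"tz": 0,"roll": 0,"gripper": 0}])

```text
time_s: 11.48
tcp_pos: [550.6, -206.6, 85.9]
tool_rot: [[0.898, 0.439, -0.0], [0.439, -0.898, 0.0], [-0.0, -0.0, -1.0]]
contact_force: [-0.7, -0.4, -3.3]
opening: 52.3
```

```bash
python3 go.py 550.3 -206.8 84.5 -64.3
python3 - <<'E'
from h import *
for n in("scene","top"):
    p,d=manip.grab_frame(n);cv2.imwrite(f"pics/{n}4.png",p[230:350,80:260] if 0 else p);np.savez(f"{n}4.npz",p=p,d=d)
    if n=="scene":cv2.imwrite("pics/crop4.png",cv2.resize(p[200:350,70:260],None,fx=4,fy=4,interpolation=cv2.INTER_CUBIC))
E
python3 held.py 4 31.5
```

```text
t 11.48 tcp [ 550.6 -206.6   85.9] psi -63.96 open 52.3 F [-0.7 -0.4 -3.3] M [ 0.01  0.02 -0.03] q7 -1.03
tool delta mm [-0.3  0.   1.4] roll 0.0059
{17.5: 0, 19.5: 0, 21.5: 0, 23.5: 0, 25.5: 1, 27.5: 155, 29.5: 656, 31.5: 137, 33.5: 30, 35.5: 39, 37.5: 54, 39.5: 20, 41.5: 37, 43.5: 33}
axis [ 549.9 -206.3] 0.6 381
   9 [ 549.9 -206.2]
   20 [ 549.9 -206.2]
   32 [ 549.9 -206.4]
-72.9 [ 564.8 -232.4   38.7] [ 541.1 -171.7   37.7] 7 25 -68.7
((564.40185546875, -232.84947204589844), (18.924999237060547, 0.9821138381958008), 26.678699493408203)
((539.9762573242188, -173.33128356933594), (11.568824768066406, 11.59563159942627), 30.471181869506836)
```

View pics/crop4.png

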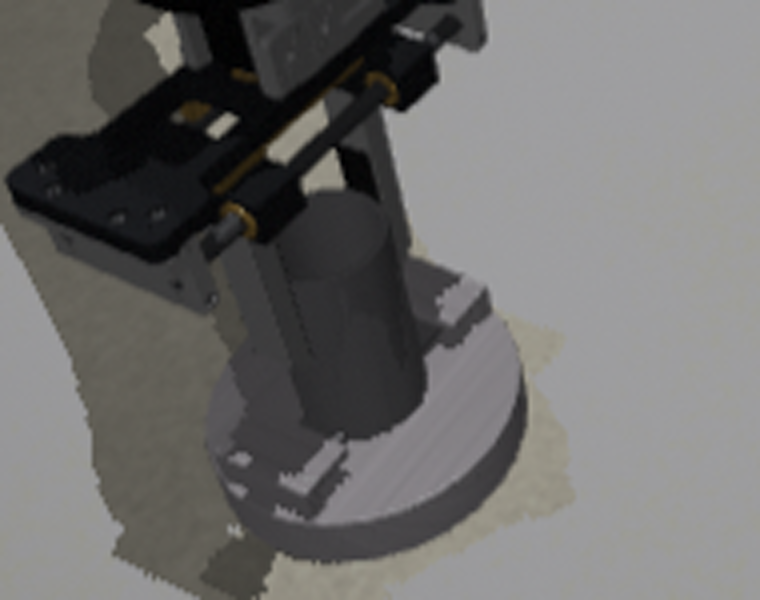

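The crop shows the tube centred between the lips, and no ears remain in the gaps. Next I'll set it down and open.

Emit:
step_arm(deltas=[{"tx": -0.0002,"ty": 0,"tz": 0.0008,"roll": 0.004,"gripper": 0},{"tx": 0,"ty": 0,"tz": 0.0008,"roll": 0,"gripper": 0},{"tx": 0,"ty": 0,"tz": 0,"roll": 0,"gripper": 0},{"tx": 0,"ty": 0,"tz": 0,"roll": 0,"gripper": 0}])

```text
time_s: 11.92
tcp_pos: [550.5, -206.9, 84.5]
tool_rot: [[0.902, 0.431, 0.0], [0.431, -0.902, -0.0], [0.0, 0.0, -1.0]]
contact_force: [-1.8, 0.6, 3.1]
opening: 52.2
```

Emit:
step_arm(deltas=[{"tx": 0,"ty": 0,"tz": 0,"roll": 0,"gripper": 0.8},{"tx": 0,"ty": 0,"tz": 0,"roll": 0,"gripper": 0.9},{"tx": 0,"ty": 0,"tz": 0,"roll": 0,"gripper": 1},{"tx": 0,"ty": 0,"tz": 0,"roll": 0,"gripper": 1},{"tx": 0,"ty": 0,"tz": 0,"roll": 0,"gripper": 1},{"tx": 0,"ty": 0,"tz": 0,"roll": 0,"gripper": 1},{"tx": 0,"ty": 0,"tz": 0,"roll": 0,"gripper": 1},{"tx": 0,"ty": 0,"tz": 0,"roll": 0,"gripper": 1}])

```text
time_s: 12.58
tcp_pos: [550.5, -206.8, 84.3]
tool_rot: [[0.902, 0.431, -0.0], [0.431, -0.902, 0.0], [0.0, -0.0, -1.0]]
contact_force: [0.3, 0.1, -0.6]
opening: 94.0
```

Emit:
step_arm(deltas=[{"tx": 0,"ty": 0,"tz": -0.01,"roll": 0,"gripper": 1},{"tx": 0,"ty": 0,"tz": -0.02,"roll": 0,"gripper": 1},{"tx": 0,"ty": 0,"tz": -0.025,"roll": 0,"gripper": 1},{"tx": 0,"ty": 0,"tz": -0.03,"roll": 0,"gripper": 1},{"tx": 0,"ty": 0,"tz": -0.03,"roll": 0,"gripper": 1},{"tx": 0,"ty": 0,"tz": -0.03,"roll": 0,"gripper": 1},{"tx": 0,"ty": 0,"tz": 0,"roll": 0,"gripper": 1},{"tx": -0.0256,"ty": 0.0188,"tz": 0,"roll": 0,"gripper": 1},{"tx": -0.0256,"ty": 0.0188,"tz": 0,"roll": 0,"gripper": 1},{"tx": -0.0256,"ty": 0.0188,"tz": 0,"roll": 0,"gripper": 1},{"tx": -0.0256,"ty": 0.0188,"tz": 0,"roll": 0,"gripper": 1},{"tx": -0.0256,"ty": 0.0188,"tz": 0,"roll": 0,"gripper": 1},{"tx": -0.0256,"ty": 0.0188,"tz": 0,"roll": 0,"gripper": 1},{"tx": -0.0256,"ty": 0.0188,"tz": 0,"roll": 0,"gripper": 1},{"tx": -0.0256,"ty": 0.0188,"tz": 0,"roll": 0,"gripper": 1},{"tx": -0.0256,"ty": 0.0188,"tz": 0,"roll": 0,"gripper": 1},{"tx": -0.0256,"ty": 0.0188,"tz": 0,"roll": 0,"gripper": 1},{"tx": 0,"ty": 0,"tz": 0,"roll": 0,"gripper": 1}])

```text
time_s: 14.08
tcp_pos: [395.8, -492.3, 229.4]
tool_rot: [[0.906, 0.424, -0.002], [0.424, -0.906, -0.002], [-0.002, 0.001, -1.0]]
contact_force: [-0.5, -0.4, -0.2]
opening: 94.4
```

Run:
```python
from m import *
for n,sl in(("scene",np.s_[200:350,70:260]),("top",np.s_[130:280,330:520])):
    p,d=manip.grab_frame(n);np.savez(f"{n}5.npz",p=p,d=d)
    cv2.imwrite(f"pics/{n}5.png",p);cv2.imwrite(f"pics/crop5{n}.png",cv2.resize(cv2.convertScaleAbs(p[sl],alpha=1.6),None,fx=4,fy=4,interpolation=cv2.INTER_CUBIC))
    p,P=cloud(n,f"{n}5.npz")
    c=np.array([550,-207.]);q=near(P,c,55)
    rim=q[q[:,2]>127];print(n,'rim',rfit(rim,c,25.5),np.percentile(rim[:,2],[50,90]),np.linalg.lstsq(np.c_[rim[:,:2]-c,np.ones(len(rim))],rim[:,2],rcond=None)[0] )
    w=q[(q[:,2]>55)&(q[:,2]<122)];w=w[np.hypot(*(w[:,:2]-c).T)>22];print(' wall',rfit(w,c,27))
    r=np.hypot(*(q[:,:2]-c).T);t=q[(r>29)&(r<36)&(q[:,2]>33)&(q[:,2]<40)]
    for sg in(1,-1):
        k=t[sg*((t[:,:2]-c)@[np.cos(-1.117),np.sin(-1.117)])>0];print('  ear vis',len(k),k.mean(0).round(1) if len(k) else '')
    q=near(P,np.array([589,104]),50);rim=q[abs(q[:,2]-60)<3];print(' short',rfit(rim,np.array([589.,104]),25.5))
```

```text
scene rim (array([ 551.16416242, -206.86619339]), np.float64(1.1557987428585401)) [129.78512586 131.02710191] [-1.75225965e-03 -1.78222562e-03  1.29589933e+02]
 wall (array([ 550.68127946, -206.66072681]), np.float64(1.7087191144776384))
  ear vis 7 [ 560.2 -230.8   35.8]
  ear vis 15 [ 546.1 -175.2   35.6]
 short (array([589.06717421, 104.24485332]), np.float64(1.0388617533082616))
top rim (array([ 551.18169484, -207.3145427 ]), np.float64(1.0046594808626663)) [131.09281037 133.07095463] [3.91638355e-03 4.67765894e-03 1.31017840e+02]
 wall (array([ 550.91191817, -206.51889853]), np.float64(1.9711347776164083))
  ear vis 6 [ 543.5 -220.4   33.7]
  ear vis 43 [ 542.7 -185.7   35. ]
 short (array([588.90283188, 103.5589447 ]), np.float64(0.9480380509261709))
```

View pics/crop5scene.png

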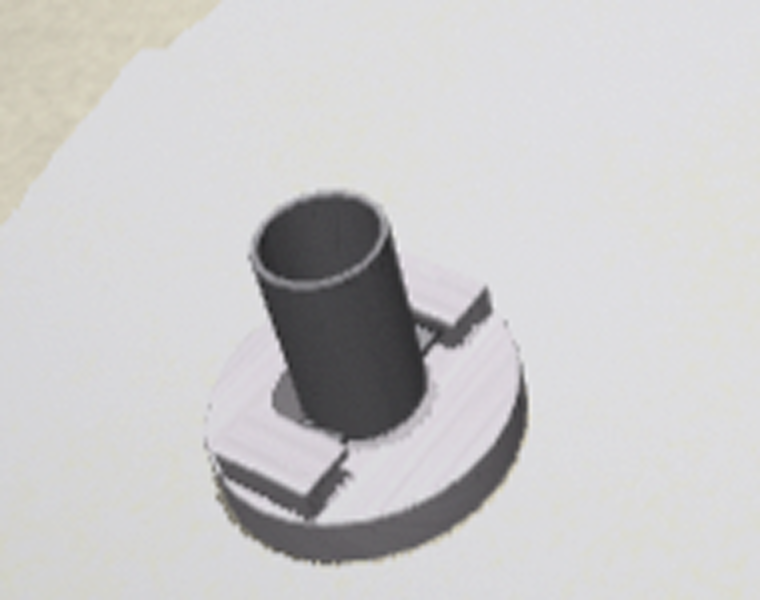

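View pics/crop5top.png

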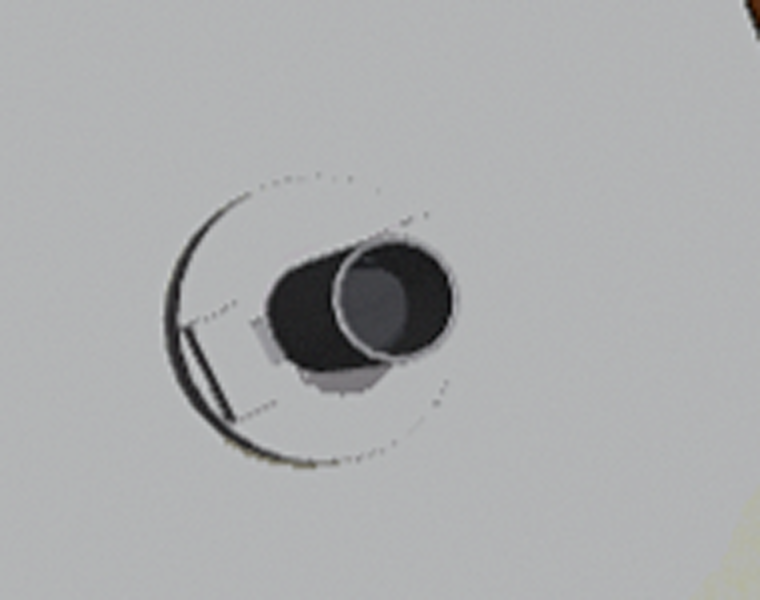

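Both views show the stage upright and flat, with its rim at 130 mm. Its ear at (265,340) in the top crop is parallel to the hook and goes under the lip. The arm is clear, so I'll hand it in.

```bash
python3 -c "
from bench import manip
print(manip.job_done(),manip.state()['time_s'])"
```

```text
the job is handed in; nothing more can be done
the job is handed in; nothing more can be done
```

The taller stage is locked on the receiver and released, and I handed the job in at about 14.2 s of the 45 s allowed.

I gripped the taller stage across its diameter and lowered it with its ears through the receiver's open gaps until it just touched the seat. I then raised it 1.5 mm, turned it 90° under the hooks, set it down, let go and moved the arm away.

**Seating:** in both views the rim stands at about 130–131 mm, against an expected 130. It shows no visible tilt, and the stage axis is within about 1.5 mm of the receiver's centre.

**Lock:** the gripper's final angle puts the ears at about -64°, matching the hook direction of about -64°. That assumes the stage did not turn in the grip, because the lips and tube hide most of each ear. The part of one ear that shows is parallel to its hook edge and runs under the lip. The few visible depth points were too sparse to confirm the angle.

**Bystander and forces:** the shorter stage has not moved, and contact forces read after each move stayed within about 6 N.

**Disagreement:** the two cameras differed by about 1–1.5 mm in places, which is within the calibration error. No check failed.

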